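# Refit the swing arm of the sandal bench punch

## Robot

A 6-joint arm with a two-finger parallel gripper is mounted at the origin on the work surface. World frame = base frame: x ahead of the robot, y to its left, z up, the work surface at z = 0. Lengths are in m, angles in degrees, forces in N, time in s.
With the tool pointing down it reaches from about 0.325 to 0.875 m from the base axis. Payload 4.4 kg.
Tool frame: the origin (TCP) lies between the finger pads, 19 mm behind the fingertips; this is the grasp point; z points along the fingers, y is the line along which they close (so a half turn about z gives the same grasp; the last joint's range is limited). The gripper opens to 85 mm and grips with 20 to 120 N. Pads are 22 mm wide; open, the fingers measure 114 mm over their backs; the gripper's body (76 mm by 85 mm) begins 54 mm behind the grasp point. The pads swing forward as they close: fully open they stand 13 mm farther back than shut.
Start: joints at [63.455, 11.837, 88.321, -0, 79.842, -8.623], TCP at [0.177, 0.547, 0.25] pointing down, gripper open.
Joint ranges: [-156.59, 156.59], [-49.26, 127.26], [12.9, 141.05], [-63.56, 243.56], [4.71, 150.69], [-161.64, 161.64]. Speed limits (degrees/s): [159.86, 159.86, 180, 180, 180, 180].

## Interface

Orientations are given as a 3x3 rotation matrix whose columns are the frame's x, y, z axes.
In Python, from workcell import sense, camera, close_job gives the robot as it stands.
- The arm moves only by the tool servo_tool, never from a script. Its argument "increments" is a list of rows, each an object of numbers: "x", "y", "z": the shift along the tool's x, y, z in m; "ax", "ay", "az": the turn, a rotation vector about the tool's x, y, z in degrees. In form: [{"x": .., "y": .., "z": .., "ax": .., "ay": .., "az": ..}, ...]. A call has exactly 10 rows; each row shifts and turns the commanded pose from where the row before left it, along the tool's axes as they then stand; what a row does not reach is not made up. A row lasts 1/10 s, in which the tool goes at most 50 mm and 8.59 degrees, less where a joint would pass 70% of its speed; a pose out of reach is approached as far as the arm can. A call with a gripper value outside its range is refused whole. "hand" is the finger opening in m, from 0 to 0.0854, set as the call begins (left out, the last holds). The fingers move at their own pace and stop on an object; the grip force is fixed at half the most. Time passes only in rows, so rows that do not move let the fingers close, or fill a call up. It gives the time, the measured TCP pose, the force, the opening and the grip force at its end, in the units of the state.
- sense(): the state, without advancing time (a new reading comes with each control period).
- camera(name): name is "scene" or "top" or "wrist"; returns a dict with "img" (400x640x3 uint8, blue, green, red), "z_map" (400x640 float32, m along the optical axis (not along the pixel's ray), 0 where there is no reading), "mtx" (3x3 intrinsics, pixels), "world_from_camera" (4x4, takes a point from camera to world coordinates); the wrist camera has in their place "mount" (4x4, takes a point from camera to tool coordinates, whose origin is the TCP and whose axes are the flange's). Camera axes: x right, y down, z forward; pixel columns grow to the right and rows downward; lengths in m; the calibration is good to about 2 mm. A picture is of the moment at which its call begins: read the wrist's pose just before it.
- close_job(): hands the job in; it is judged then, once.
The state is a dict: "time": time; "joint_positions": joint angles; "joint_vel": joint speeds; "tau": joint torques, N m; "position": TCP position; "tcp_rot": TCP orientation; "ft_force": force on the tool from outside, world axes, zero at the start; "wrist_torque": the same for the moment, N m; "opening": finger opening in m; "grasp_force": force on a finger pad.
Only numpy, scipy, OpenCV 4.12 (cv2) and the standard library are available. Lean on these libraries where they do the work, as an engineer would, in place of code of your own. Each camera call takes 0.05 s, during which the arm holds its last target. There are 200 camera calls.

## Task

We are refitting the swing arm of the bench punch. First stand the two loose steel bushes upright in the free part of the two row trays, each in the row with the bushes of its own length; then pick up the heavy-ended swing arm by its balance point and bring it over the punch stand, eye centred over the column and nose over the anvil. Finish while still holding it there, level and still, two to five centimetres clear above the column, and leave the jar, the shoe last and the hammer alone.

Things in the scene. Friction and masses are not known exactly. Their poses are not given: they have to be found in the camera images.
- bush_short: loose plain steel bush standing on the bench, a cylinder 26 mm in diameter and 40 mm tall (nearly 130 g); origin at the centre of its underside, z up its axis
- bush_long: loose plain steel bush like the short one but 65 mm tall (about 210 g), also 26 mm in diameter and standing; origin at the centre of its underside, z up its axis. The two start some 6 cm or more apart between the punch stand and the trays, and either may be the nearer
- row_short: fixed shallow dark wooden tray, 190 (x) by 76 mm (y), rim 13 mm high, walls and floor 5 mm thick; origin at the centre of its underside, x along its length. Two 40 mm tall bushes are fixed upright in it at x = -68 and -30 mm; the +x half (bush centre from -10 to +75 mm) is free: a loose bush belongs there, standing on the tray floor. The two trays may have changed places
- row_long: a tray just like row_short, same frame and same free half, but the two bushes fixed in it are 65 mm tall
- row_short_free (a point): middle of the free part of row_short's floor: 42 mm along +x from the tray's origin, 5 mm above the bench
- row_long_free (a point): middle of the free part of row_long's floor: 42 mm along +x from the tray's origin, 5 mm above the bench
- swing_arm: loose dark iron arm lying flat, 0.55-0.9 kg, 265 mm long: a heavy round eye (56 mm across, 36 tall, upright 28 mm bore), a square bar 14 x 14 mm, and a small upright nose (24 mm across, 38 tall). Origin at the centre of the eye's underside, x along the bar to the nose, z up. It rests on eye and nose; the bar is bare from x = 28 to 213 mm, underside at z = 14, top at 28 mm
- balance_point (a point): the arm's balance point (centre of mass along the bar), on the bar's centreline: 58 mm from the eye's centre towards the nose and 21 mm above the underside. Grip the bar's two sides here, the tool pointing down; the mass of the arm may vary but not this point
- nose_foot (a point): centre of the nose's underside, 225 mm along x from the eye's centre
- stand: fixed punch stand: grey base plate 320 x 96 mm, 16 mm thick, with an upright steel column (22 mm in diameter, its top 75 mm above the bench) near one end and a round anvil (52 mm across, its top 40 mm above the bench) near the other. Origin under the column at bench level, x from the column to the anvil, z up
- column_top (a point): centre of the column's top, 75 mm above the bench: the eye is held over it
- anvil_top (a point): centre of the anvil's top, 225 mm along the stand's x from the column: the nose is held over it
- jar: bystander: amber glass jar 64 mm across and 85 mm tall, standing beyond the bushes; origin at the centre of its underside
- last: bystander: wooden shoe last about 200 mm long and 100 mm tall on the left of the bench, beside the trays; origin at the middle of its underside
- hammer: bystander: hammer lying on the bench to the robot's right, origin near the middle of its length at bench level
Things that resemble listed ones, but are neither listed nor needed, are in the scene too. What is shaped like the bush_long but orange is not meant.

How it is judged:
By the outcome, as a careful person would: the job done as asked, in the order asked, and still so for the second after the job is handed in, while the arm keeps its last pose, push and grip.
It also fails if it takes over 62 s, if anything falls off the work surface, if the arm or the gripper's body presses on something with over 40 N, if the wrist force passes 120 N, or if a joint passes its speed limit or range.

## Working session

There is one attempt and no reset: what is moved stays moved. The work goes in short steps, Python scripts to look and compute and a tool call to move; the robot and the scene stay as the last step left them, time stands still between calls to the robot, and variables do not carry over. Pictures are saved under pics/ and viewed, at most 10 in all, crops included, and the job is handed in when it is done.

Besides the shell and the picture viewer there is one more tool, called after "Emit:" as name(argument=value, ...) on one line, values as JSON. servo_tool: Moves the arm, as the interface text tells. Its arguments: {"type":"object","properties":{"increments":{"type":"array"},"hand":{"type":"number"}},"required":["increments"]}

```bash
mkdir -p pics; ls; python3 - <<'E'
from workcell import sense, camera
import cv2, numpy as np
s=sense(); print(s)
for n in ("top","scene"):
    c=camera(n); cv2.imwrite(f"pics/{n}1.png",c["img"]); np.savez(f"{n}1.npz",**c); print(n,c["mtx"].tolist(),np.round(c["world_from_camera"],3).tolist())
E
```

```text
pics
{'time': 0.0, 'joint_positions': array([ 6.34548626e+01,  1.18877054e+01,  8.84052280e+01, -1.49108305e-03,
        7.98414943e+01, -8.62477376e+00]), 'joint_vel': array([-0.00431102,  0.05514966, -0.05223421,  0.06913921, -0.13145236,
       -0.07061213]), 'tau': array([ 5.04082582e-04, -3.83039761e+01, -2.91594011e+01, -1.16210817e-04,
        1.03996307e-02,  9.06563912e-06]), 'position': array([0.1766344 , 0.54644208, 0.24878791]), 'tcp_rot': array([[-9.51486360e-01,  3.07689219e-01, -1.02560885e-03],
       [ 3.07690755e-01,  9.51484075e-01, -2.11032097e-03],
       [ 3.26527474e-04, -2.32351198e-03, -9.99997247e-01]]), 'ft_force': array([ 1.00854058, -0.21704408, -0.81558096]), 'wrist_torque': array([-0.01391971, -0.00674155, -0.00841983]), 'grasp_force': 0.0, 'opening': 0.08539956861646152}
top [[426.4064440447721, 0.0, 322.20898497187704], [0.0, 426.4064440447721, 200.97153569948628], [0.0, 0.0, 1.0]] [[0.004, -0.982, 0.188, 0.349], [-1.0, -0.007, -0.014, 0.019], [0.015, -0.188, -0.982, 1.343], [0.0, 0.0, 0.0, 1.0]]
scene [[393.6705968708419, 0.0, 322.42086172111243], [0.0, 393.6705968708419, 199.7668028620457], [0.0, 0.0, 1.0]] [[0.003, 0.826, -0.564, 1.267], [1.0, -0.011, -0.011, 0.027], [-0.015, -0.564, -0.826, 1.109], [0.0, 0.0, 0.0, 1.0]]
```

View pics/top1.png

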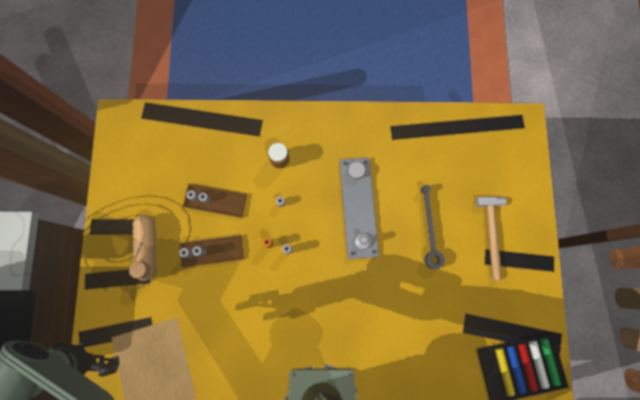

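View pics/scene1.png

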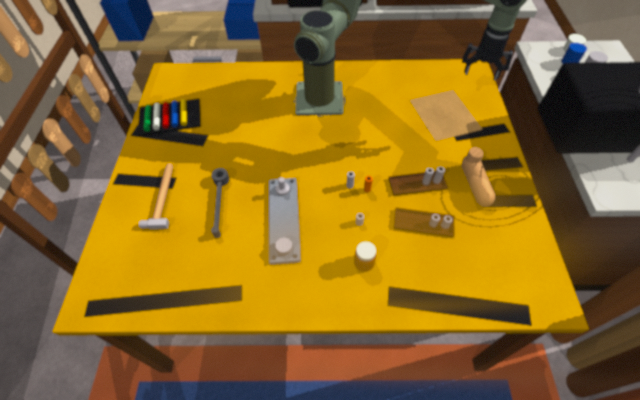

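Top picture: trays at (218,200) and (213,250), fixed bushes at their left ends. Grey bushes stand at (280,201) and (286,248), with an orange look-alike at (267,242). The stand's column is at (362,241) and its anvil at (357,170). The swing arm's eye is at (432,258) and its nose at (426,188). An enlarged crop and the depth will show which bush is long.

```bash
cat > h.py <<'E'
import numpy as np, cv2
def cloud(c):
    z=c["z_map"]; v,u=np.mgrid[:z.shape[0],:z.shape[1]]; K=c["mtx"]; T=c["world_from_camera"]
    p=np.stack([(u-K[0,2])/K[0,0]*z,(v-K[1,2])/K[1,1]*z,z],-1)
    P=p@T[:3,:3].T+T[:3,3]; P[z==0]=np.nan
    return P
E
python3 - <<'E'
from h import *
c=dict(np.load("top1.npz")); P=cloud(c)
a=cv2.resize(c["img"][140:290,170:450],None,fx=2.8,fy=2.8,interpolation=cv2.INTER_CUBIC)
s=np.load("scene1.npz"); b=cv2.resize(s["img"][155:270,260:465],(784,440)[0:2] if 0 else (320,180),interpolation=cv2.INTER_CUBIC)
cv2.imwrite("pics/crop1.png",np.vstack([a,]))
Q=cloud(dict(s))
print("bench",np.round(P[300,300],3),np.round(Q[130,230],3))
for nm,M in (("top",P),("scene",Q)):
    m=(M[...,2]>0.018)&(M[...,0]>.3)&(M[...,0]<.8)&(abs(M[...,1])<.45)&(M[...,2]<.13)
    n,l,st,_=cv2.connectedComponentsWithStats(m.astype(np.uint8))
    for i in range(1,n):
        q=M[l==i]
        if len(q)<5: continue
        zt=np.percentile(q[:,2],95); t=q[q[:,2]>zt-.008]
        print(nm,st[i].tolist(),"z",round(zt,3),"topmean",np.round(t.mean(0),3),"min",np.round(q.min(0),3)[:2],"max",np.round(q.max(0),3)[:2])
E
```

```text
bench [0.296 0.067 0.007] [ 0.176 -0.347  0.001]
top [269, 143, 21, 24, 403] z 0.089 topmean [0.744 0.139 0.086] min [0.712 0.108] max [0.772 0.168]
top [341, 159, 6, 11, 28] z 0.025 topmean [ 0.723 -0.067  0.021] min [ 0.707 -0.075] max [ 0.74  -0.059]
top [354, 158, 3, 3, 5] z 0.021 topmean [ 0.74  -0.105  0.019] min [ 0.737 -0.107] max [ 0.743 -0.101]
top [343, 158, 26, 23, 286] z 0.044 topmean [ 0.701 -0.106  0.04 ] min [ 0.67  -0.146] max [ 0.744 -0.065]
top [366, 167, 5, 3, 6] z 0.02 topmean [ 0.712 -0.146  0.019] min [ 0.707 -0.152] max [ 0.714 -0.14 ]
top [343, 180, 8, 19, 50] z 0.023 topmean [ 0.642 -0.074  0.02 ] min [ 0.612 -0.088] max [ 0.67  -0.065]
top [360, 183, 3, 4, 6] z 0.022 topmean [ 0.656 -0.122  0.02 ] min [ 0.651 -0.126] max [ 0.661 -0.119]
top [353, 184, 15, 11, 34] z 0.022 topmean [ 0.64  -0.115  0.02 ] min [ 0.625 -0.142] max [ 0.657 -0.097]
top [367, 185, 6, 7, 11] z 0.023 topmean [ 0.645 -0.149  0.02 ] min [ 0.635 -0.157] max [ 0.655 -0.142]
top [422, 184, 23, 85, 589] z 0.039 topmean [ 0.473 -0.341  0.036] min [ 0.394 -0.373] max [ 0.656 -0.316]
top [350,
[... 5060 characters left out ...]
topmean [ 0.651 -0.09   0.019] min [ 0.648 -0.094] max [ 0.657 -0.087]
scene [293, 233, 6, 4, 9] z 0.02 topmean [ 0.655 -0.074  0.019] min [ 0.648 -0.081] max [ 0.66  -0.065]
scene [272, 237, 21, 25, 278] z 0.043 topmean [ 0.701 -0.107  0.04 ] min [ 0.662 -0.142] max [ 0.746 -0.081]
scene [354, 241, 22, 29, 494] z 0.087 topmean [0.745 0.139 0.085] min [0.715 0.107] max [0.776 0.169]
scene [271, 247, 3, 4, 5] z 0.02 topmean [ 0.703 -0.145  0.019] min [ 0.698 -0.147] max [ 0.708 -0.141]
scene [291, 252, 7, 8, 16] z 0.023 topmean [ 0.727 -0.074  0.02 ] min [ 0.716 -0.084] max [ 0.739 -0.066]
scene [279, 257, 5, 3, 6] z 0.021 topmean [ 0.735 -0.114  0.019] min [ 0.732 -0.121] max [ 0.739 -0.108]
```

View pics/crop1.png

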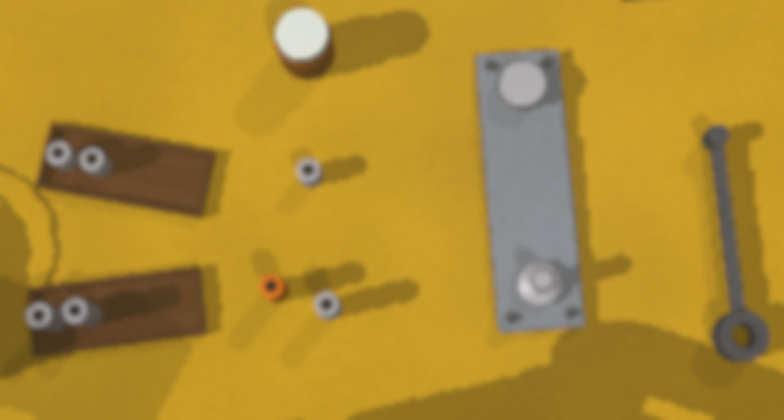

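The crop matches the depth. Long bush: the grey one at (286,248), top near 66 mm. Short bush: the grey one at (280,201), top near 41 mm. The orange one at (267,242) is not meant. The near tray holds the 65 mm bushes and the far tray the 40 mm ones. The stand measures 0.225 m from column to anvil, as given.

First I turn the tool so its y lies along world x.

Emit:
servo_tool(increments=[{"az": 8.01}, {"az": 8.01}, {"az": 8.01}, {"az": 8.01}, {"az": 8.01}, {"az": 8.01}, {"az": 8.01}, {"az": 8.01}, {"az": 8.0}, {"az": 0}])

```text
schema error: expected keys x, y, z, ax, ay, az
```

```bash
python3 - <<'E'
from h import *
from workcell import sense
s=sense(); print(s["position"],s["tcp_rot"].round(3).tolist())
# fine measure: swing arm & trays
for n in ("top","scene"):
    P=cloud(dict(np.load(n+"1.npz")))
    ok=(P[...,0]>.38)&(P[...,0]<.67)&(P[...,1]<-.29)&(P[...,1]>-.4)&(P[...,2]>.015)
    q=P[ok]; r=q[(q[:,0]>.46)&(q[:,0]<.62)&(q[:,2]>.022)]
    k,b=np.polyfit(r[:,0],r[:,1],1); e=q[q[:,0]<.448]; e=e[e[:,2]>.03]
    (cx,cy),rad=cv2.minEnclosingCircle(e[:,:2].astype(np.float32)); no=q[(q[:,0]>.628)&(q[:,2]>.03)]
    print(n,"bar y=%.4f*x+%.4f yaw %.2f"%(k,b,np.degrees(np.arctan(k))),"eye",cx,cy,rad,"nose",no[:,:2].mean(0),np.median(r[:,2]))
    for nm,(x0,x1) in dict(long=(.38,.5),short=(.52,.68)).items():
        m=(P[...,0]>x0)&(P[...,0]<x1)&(P[...,1]>.2)&(P[...,1]<.35)&(P[...,2]>.0105)&(P[...,2]<.03)
        t=P[m][:,:2].astype(np.float32)
        print(nm,len(t),cv2.minAreaRect(t) if len(t)>9 else "")
    m=(P[...,2]>.068)&(abs(P[...,0]-.477)<.03)&(abs(P[...,1]+.124)<.03)
    print("col",cv2.minEnclosingCircle(P[m][:,:2].astype(np.float32)),P[m].mean(0))
    m=(P[...,2]>.035)&(abs(P[...,0]-.701)<.04)&(abs(P[...,1]+.107)<.04)
    print("anv",cv2.minEnclosingCircle(P[m][:,:2].astype(np.float32)),P[m].mean(0))
E
```

```text
[0.17667164 0.54650331 0.24891821] [[-0.951, 0.308, -0.001], [0.308, 0.951, -0.002], [0.0, -0.002, -1.0]]
top bar y=0.0774*x+-0.3771 yaw 4.42 eye 0.42191869020462036 -0.3452189266681671 0.028428904712200165 nose [ 0.6442643  -0.32656748] 0.027795655195077096
long 165 ((0.4514126181602478, 0.3004414141178131), (0.07583801448345184, 0.10486440360546112), 7.975844383239746)
short 149 ((0.597795844078064, 0.30082735419273376), (0.10944677144289017, 0.07612022012472153), 79.80284881591797)
col ((0.4770660996437073, -0.12387403845787048), 0.010760262608528137) [ 0.47741808 -0.12391719  0.07476186]
anv ((0.7013069987297058, -0.10652127861976624), 0.025804683566093445) [ 0.70065568 -0.10636155  0.04040384]
scene bar y=0.0810*x+-0.3792 yaw 4.63 eye 0.418740838766098 -0.3445473611354828 0.028775885701179504 nose [ 0.6442478  -0.32725872] 0.0280794328072822
long 113 ((0.45086973905563354, 0.30136093497276306), (0.07866644859313965, 0.10609107464551926), 6.855190277099609)
short 118 ((0.5974996089935303, 0.30147263407707214), (0.10993342101573944, 0.0787685215473175), 78.98003387451172)
col ((0.4765726327896118, -0.123641736805439), 0.010637004859745502) [ 0.47689174 -0.12352205  0.07386244]
anv ((0.7005073428153992, -0.10796543210744858), 0.026908542960882187) [ 0.70092377 -0.10722424  0.04006012]
```

Emit:
servo_tool(increments=[{"x": 0, "y": 0, "z": 0, "ax": 0, "ay": 0, "az": 8.01}, {"x": 0, "y": 0, "z": 0, "ax": 0, "ay": 0, "az": 8.01}, {"x": 0, "y": 0, "z": 0, "ax": 0, "ay": 0, "az": 8.01}, {"x": 0, "y": 0, "z": 0, "ax": 0, "ay": 0, "az": 8.01}, {"x": 0, "y": 0, "z": 0, "ax": 0, "ay": 0, "az": 8.01}, {"x": 0, "y": 0, "z": 0, "ax": 0, "ay": 0, "az": 8.01}, {"x": 0, "y": 0, "z": 0, "ax": 0, "ay": 0, "az": 8.01}, {"x": 0, "y": 0, "z": 0, "ax": 0, "ay": 0, "az": 8.01}, {"x": 0, "y": 0, "z": 0, "ax": 0, "ay": 0, "az": 8.0}, {"x": 0, "y": 0, "z": 0, "ax": 0, "ay": 0, "az": 0}])

```text
time: 1.1
position: [0.1768, 0.5467, 0.2493]
tcp_rot: [[-0.0, 1.0, -0.001], [1.0, 0.0, -0.001], [-0.001, -0.001, -1.0]]
ft_force: [-0.4, -0.2, -0.2]
opening: 0.0857
grasp_force: 0.0
```

Emit:
servo_tool(increments=[{"x": -0.04, "y": 0.0248, "z": 0.005, "ax": 0, "ay": 0, "az": 0}, {"x": -0.04, "y": 0.0248, "z": 0.005, "ax": 0, "ay": 0, "az": 0}, {"x": -0.04, "y": 0.0248, "z": 0.005, "ax": 0, "ay": 0, "az": 0}, {"x": -0.04, "y": 0.0248, "z": 0.005, "ax": 0, "ay": 0, "az": 0}, {"x": -0.04, "y": 0.0248, "z": 0.005, "ax": 0, "ay": 0, "az": 0}, {"x": -0.04, "y": 0.0248, "z": 0.005, "ax": 0, "ay": 0, "az": 0}, {"x": -0.04, "y": 0.0248, "z": 0.005, "ax": 0, "ay": 0, "az": 0}, {"x": -0.04, "y": 0.0248, "z": 0.005, "ax": 0, "ay": 0, "az": 0}, {"x": -0.04, "y": 0.0248, "z": 0.005, "ax": 0, "ay": 0, "az": 0}, {"x": -0.04, "y": 0.0248, "z": 0.005, "ax": 0, "ay": 0, "az": 0}])

```text
time: 2.1
position: [0.4255, 0.1453, 0.1998]
tcp_rot: [[-0.003, 1.0, 0.0], [1.0, 0.003, 0.0], [0.0, 0.0, -1.0]]
ft_force: [1.1, 0.1, -0.8]
opening: 0.0855
grasp_force: 0.0
```

Emit:
servo_tool(increments=[{"x": -0.0395, "y": 0.0245, "z": 0.0, "ax": 0, "ay": 0, "az": 0}, {"x": 0, "y": 0, "z": 0, "ax": 0, "ay": 0, "az": 0}, {"x": 0, "y": 0, "z": 0, "ax": 0, "ay": 0, "az": 0}, {"x": 0, "y": 0, "z": 0, "ax": 0, "ay": 0, "az": 0}, {"x": 0, "y": 0, "z": 0, "ax": 0, "ay": 0, "az": 0}, {"x": 0, "y": 0, "z": 0, "ax": 0, "ay": 0, "az": 0}, {"x": 0, "y": 0, "z": 0, "ax": 0, "ay": 0, "az": 0}, {"x": 0, "y": 0, "z": 0, "ax": 0, "ay": 0, "az": 0}, {"x": 0, "y": 0, "z": 0, "ax": 0, "ay": 0, "az": 0}, {"x": 0, "y": 0, "z": 0, "ax": 0, "ay": 0, "az": 0}])

```text
time: 3.1
position: [0.4494, 0.1077, 0.2]
tcp_rot: [[-0.0, 1.0, 0.0], [1.0, 0.0, -0.0], [-0.0, 0.0, -1.0]]
ft_force: [0.6, 0.2, 0.1]
opening: 0.0851
grasp_force: 0.0
```

Emit:
servo_tool(increments=[{"x": 0, "y": 0, "z": 0.022, "ax": 0, "ay": 0, "az": 0}, {"x": 0, "y": 0, "z": 0.022, "ax": 0, "ay": 0, "az": 0}, {"x": 0, "y": 0, "z": 0.022, "ax": 0, "ay": 0, "az": 0}, {"x": 0, "y": 0, "z": 0.022, "ax": 0, "ay": 0, "az": 0}, {"x": 0, "y": 0, "z": 0.022, "ax": 0, "ay": 0, "az": 0}, {"x": 0, "y": 0, "z": 0.022, "ax": 0, "ay": 0, "az": 0}, {"x": 0, "y": 0, "z": 0.022, "ax": 0, "ay": 0, "az": 0}, {"x": 0, "y": 0, "z": 0, "ax": 0, "ay": 0, "az": 0}, {"x": 0, "y": 0, "z": 0, "ax": 0, "ay": 0, "az": 0}, {"x": 0, "y": 0, "z": 0, "ax": 0, "ay": 0, "az": 0}])

```text
time: 4.1
position: [0.4507, 0.1076, 0.0472]
tcp_rot: [[0.0, 1.0, 0.002], [1.0, -0.0, 0.0], [0.0, 0.002, -1.0]]
ft_force: [0.7, 0.4, -0.9]
opening: 0.0855
grasp_force: 0.0
```

Emit:
servo_tool(hand=0.0, increments=[{"x": 0, "y": 0, "z": 0, "ax": 0, "ay": 0, "az": 0}, {"x": 0, "y": 0, "z": 0, "ax": 0, "ay": 0, "az": 0}, {"x": 0, "y": 0, "z": 0, "ax": 0, "ay": 0, "az": 0}, {"x": 0, "y": 0, "z": 0, "ax": 0, "ay": 0, "az": 0}, {"x": 0, "y": 0, "z": 0, "ax": 0, "ay": 0, "az": 0}, {"x": 0, "y": 0, "z": 0, "ax": 0, "ay": 0, "az": 0}, {"x": 0, "y": 0, "z": 0, "ax": 0, "ay": 0, "az": 0}, {"x": 0, "y": 0, "z": 0, "ax": 0, "ay": 0, "az": 0}, {"x": 0, "y": 0, "z": 0, "ax": 0, "ay": 0, "az": 0}, {"x": 0, "y": 0, "z": 0, "ax": 0, "ay": 0, "az": 0}])

```text
time: 5.1
position: [0.4495, 0.1076, 0.0464]
tcp_rot: [[-0.0, 1.0, 0.0], [1.0, 0.0, 0.0], [0.0, 0.0, -1.0]]
ft_force: [-2.5, -0.3, 4.3]
opening: 0.0246
grasp_force: 58.9
```

Emit:
servo_tool(increments=[{"x": 0, "y": 0, "z": -0.02, "ax": 0, "ay": 0, "az": 0}, {"x": 0, "y": 0, "z": -0.02, "ax": 0, "ay": 0, "az": 0}, {"x": 0, "y": 0, "z": -0.02, "ax": 0, "ay": 0, "az": 0}, {"x": 0, "y": 0, "z": -0.02, "ax": 0, "ay": 0, "az": 0}, {"x": 0, "y": 0, "z": -0.02, "ax": 0, "ay": 0, "az": 0}, {"x": 0, "y": 0, "z": 0, "ax": 0, "ay": 0, "az": 0}, {"x": 0.02, "y": 0, "z": 0, "ax": 0, "ay": 0, "az": 0}, {"x": 0.03, "y": 0, "z": 0, "ax": 0, "ay": 0, "az": 0}, {"x": 0.03, "y": 0, "z": 0, "ax": 0, "ay": 0, "az": 0}, {"x": 0.03, "y": 0, "z": 0, "ax": 0, "ay": 0, "az": 0}])

```text
time: 6.1
position: [0.4483, 0.2182, 0.144]
tcp_rot: [[0.001, 1.0, -0.003], [1.0, -0.001, -0.001], [-0.001, -0.003, -1.0]]
ft_force: [0.1, 0.1, -1.0]
opening: 0.0244
grasp_force: 59.1
```

Emit:
servo_tool(increments=[{"x": 0.03, "y": 0, "z": 0, "ax": 0, "ay": 0, "az": 0}, {"x": 0.03, "y": 0, "z": 0, "ax": 0, "ay": 0, "az": 0}, {"x": 0.0225, "y": 0.0015, "z": 0, "ax": 0, "ay": 0, "az": 0}, {"x": 0, "y": 0, "z": 0, "ax": 0, "ay": 0, "az": 0}, {"x": 0, "y": 0, "z": 0.02, "ax": 0, "ay": 0, "az": 0}, {"x": 0, "y": 0, "z": 0.02, "ax": 0, "ay": 0, "az": 0}, {"x": 0, "y": 0, "z": 0.02, "ax": 0, "ay": 0, "az": 0}, {"x": 0, "y": 0, "z": 0.02, "ax": 0, "ay": 0, "az": 0}, {"x": 0, "y": 0, "z": 0, "ax": 0, "ay": 0, "az": 0}, {"x": 0, "y": 0, "z": 0, "ax": 0, "ay": 0, "az": 0}])

```text
time: 7.1
position: [0.4501, 0.2991, 0.0649]
tcp_rot: [[0.001, 1.0, -0.002], [1.0, -0.001, -0.001], [-0.001, -0.002, -1.0]]
ft_force: [-0.1, 0.4, -1.9]
opening: 0.0246
grasp_force: 59.2
```

Emit:
servo_tool(increments=[{"x": 0.0007, "y": 0.0007, "z": 0.003, "ax": 0, "ay": 0, "az": 0}, {"x": 0, "y": 0, "z": 0.003, "ax": 0, "ay": 0, "az": 0}, {"x": 0, "y": 0, "z": 0.003, "ax": 0, "ay": 0, "az": 0}, {"x": 0, "y": 0, "z": 0.002, "ax": 0, "ay": 0, "az": 0}, {"x": 0, "y": 0, "z": 0.001, "ax": 0, "ay": 0, "az": 0}, {"x": 0, "y": 0, "z": 0.001, "ax": 0, "ay": 0, "az": 0}, {"x": 0, "y": 0, "z": 0, "ax": 0, "ay": 0, "az": 0}, {"x": 0, "y": 0, "z": 0, "ax": 0, "ay": 0, "az": 0}, {"x": 0, "y": 0, "z": 0, "ax": 0, "ay": 0, "az": 0}, {"x": 0, "y": 0, "z": 0, "ax": 0, "ay": 0, "az": 0}])

```text
time: 8.1
position: [0.4517, 0.3008, 0.0531]
tcp_rot: [[0.0, 1.0, 0.0], [1.0, -0.0, 0.0], [0.0, 0.0, -1.0]]
ft_force: [0.0, 0.4, -1.8]
opening: 0.0246
grasp_force: 59.2
```

Emit:
servo_tool(increments=[{"x": 0, "y": 0, "z": 0.0005, "ax": 0, "ay": 0, "az": 0}, {"x": 0, "y": 0, "z": 0.0005, "ax": 0, "ay": 0, "az": 0}, {"x": 0, "y": 0, "z": 0.0005, "ax": 0, "ay": 0, "az": 0}, {"x": 0, "y": 0, "z": 0.0005, "ax": 0, "ay": 0, "az": 0}, {"x": 0, "y": 0, "z": 0, "ax": 0, "ay": 0, "az": 0}, {"x": 0, "y": 0, "z": 0, "ax": 0, "ay": 0, "az": 0}, {"x": 0, "y": 0, "z": 0, "ax": 0, "ay": 0, "az": 0}, {"x": 0, "y": 0, "z": 0, "ax": 0, "ay": 0, "az": 0}, {"x": 0, "y": 0, "z": 0, "ax": 0, "ay": 0, "az": 0}, {"x": 0, "y": 0, "z": 0, "ax": 0, "ay": 0, "az": 0}])

```text
time: 9.1
position: [0.4517, 0.3008, 0.0514]
tcp_rot: [[0.0, 1.0, 0.0], [1.0, -0.0, 0.0], [0.0, 0.0, -1.0]]
ft_force: [-3.0, -0.8, 5.5]
opening: 0.0249
grasp_force: 59.7
```

Emit:
servo_tool(hand=0.085, increments=[{"x": 0, "y": 0, "z": 0, "ax": 0, "ay": 0, "az": 0}, {"x": 0, "y": 0, "z": 0, "ax": 0, "ay": 0, "az": 0}, {"x": 0, "y": 0, "z": 0, "ax": 0, "ay": 0, "az": 0}, {"x": 0, "y": 0, "z": 0, "ax": 0, "ay": 0, "az": 0}, {"x": 0, "y": 0, "z": 0, "ax": 0, "ay": 0, "az": 0}, {"x": 0, "y": 0, "z": 0, "ax": 0, "ay": 0, "az": 0}, {"x": 0, "y": 0, "z": -0.03, "ax": 0, "ay": 0, "az": 0}, {"x": 0, "y": 0, "z": -0.04, "ax": 0, "ay": 0, "az": 0}, {"x": 0, "y": 0, "z": -0.04, "ax": 0, "ay": 0, "az": 0}, {"x": 0, "y": 0, "z": -0.02, "ax": 0, "ay": 0, "az": 0}])

```text
time: 10.1
position: [0.4536, 0.3017, 0.1852]
tcp_rot: [[-0.0, 1.0, 0.006], [1.0, 0.0, 0.003], [0.003, 0.006, -1.0]]
ft_force: [0.6, 0.2, 0.4]
opening: 0.085
grasp_force: 0.0
```

Emit:
servo_tool(increments=[{"x": -0.0168, "y": 0.0149, "z": 0, "ax": 0, "ay": 0, "az": 0}, {"x": -0.0337, "y": 0.0298, "z": 0, "ax": 0, "ay": 0, "az": 0}, {"x": -0.0337, "y": 0.0298, "z": 0, "ax": 0, "ay": 0, "az": 0}, {"x": -0.0337, "y": 0.0298, "z": 0, "ax": 0, "ay": 0, "az": 0}, {"x": -0.0337, "y": 0.0298, "z": 0, "ax": 0, "ay": 0, "az": 0}, {"x": -0.0168, "y": 0.0147, "z": 0, "ax": 0, "ay": 0, "az": 0}, {"x": 0, "y": 0, "z": 0, "ax": 0, "ay": 0, "az": 0}, {"x": 0, "y": 0, "z": 0.02, "ax": 0, "ay": 0, "az": 0}, {"x": 0, "y": 0, "z": 0.02, "ax": 0, "ay": 0, "az": 0}, {"x": 0, "y": 0, "z": 0, "ax": 0, "ay": 0, "az": 0}])

```text
time: 11.1
position: [0.5966, 0.1335, 0.1374]
tcp_rot: [[-0.001, 1.0, -0.008], [1.0, 0.001, 0.0], [0.0, -0.008, -1.0]]
ft_force: [0.4, 0.5, -0.2]
opening: 0.085
grasp_force: 0.0
```

Emit:
servo_tool(increments=[{"x": 0, "y": 0, "z": 0, "ax": 0, "ay": 0, "az": 0}, {"x": 0, "y": 0, "z": 0.02, "ax": 0, "ay": 0, "az": 0}, {"x": 0, "y": 0, "z": 0.02, "ax": 0, "ay": 0, "az": 0}, {"x": 0, "y": 0, "z": 0.02, "ax": 0, "ay": 0, "az": 0}, {"x": 0, "y": 0, "z": 0.02, "ax": 0, "ay": 0, "az": 0}, {"x": 0, "y": 0, "z": 0.02, "ax": 0, "ay": 0, "az": 0}, {"x": 0, "y": 0, "z": 0, "ax": 0, "ay": 0, "az": 0}, {"x": 0, "y": 0, "z": 0, "ax": 0, "ay": 0, "az": 0}, {"x": 0, "y": 0, "z": 0, "ax": 0, "ay": 0, "az": 0}, {"x": 0, "y": 0, "z": 0, "ax": 0, "ay": 0, "az": 0}])

```text
time: 12.1
position: [0.6018, 0.1327, 0.0429]
tcp_rot: [[-0.0, 1.0, 0.003], [1.0, 0.0, 0.0], [0.0, 0.003, -1.0]]
ft_force: [-0.6, 0.3, 0.4]
opening: 0.0853
grasp_force: 0.0
```

Emit:
servo_tool(increments=[{"x": 0, "y": 0, "z": 0.006, "ax": 0, "ay": 0, "az": 0}, {"x": 0, "y": 0, "z": 0.006, "ax": 0, "ay": 0, "az": 0}, {"x": 0, "y": 0, "z": 0, "ax": 0, "ay": 0, "az": 0}, {"x": 0, "y": 0, "z": 0, "ax": 0, "ay": 0, "az": 0}, {"x": 0, "y": 0, "z": 0, "ax": 0, "ay": 0, "az": 0}, {"x": 0, "y": 0, "z": 0, "ax": 0, "ay": 0, "az": 0}, {"x": 0, "y": 0, "z": 0, "ax": 0, "ay": 0, "az": 0}, {"x": 0, "y": 0, "z": 0, "ax": 0, "ay": 0, "az": 0}, {"x": 0, "y": 0, "z": 0, "ax": 0, "ay": 0, "az": 0}, {"x": 0, "y": 0, "z": 0, "ax": 0, "ay": 0, "az": 0}])

```text
time: 13.1
position: [0.6005, 0.1324, 0.029]
tcp_rot: [[0.0, 1.0, 0.0], [1.0, -0.0, -0.0], [-0.0, 0.0, -1.0]]
ft_force: [-0.3, 1.0, 0.7]
opening: 0.0851
grasp_force: 0.0
```

Emit:
servo_tool(hand=0.0, increments=[{"x": 0, "y": 0, "z": 0, "ax": 0, "ay": 0, "az": 0}, {"x": 0, "y": 0, "z": 0, "ax": 0, "ay": 0, "az": 0}, {"x": 0, "y": 0, "z": 0, "ax": 0, "ay": 0, "az": 0}, {"x": 0, "y": 0, "z": 0, "ax": 0, "ay": 0, "az": 0}, {"x": 0, "y": 0, "z": 0, "ax": 0, "ay": 0, "az": 0}, {"x": 0, "y": 0, "z": 0, "ax": 0, "ay": 0, "az": 0}, {"x": 0, "y": 0, "z": 0, "ax": 0, "ay": 0, "az": 0}, {"x": 0, "y": 0, "z": 0, "ax": 0, "ay": 0, "az": 0}, {"x": 0, "y": 0, "z": 0, "ax": 0, "ay": 0, "az": 0}, {"x": 0, "y": 0, "z": 0, "ax": 0, "ay": 0, "az": 0}])

```text
time: 14.1
position: [0.6007, 0.1324, 0.0292]
tcp_rot: [[-0.0, 1.0, 0.001], [1.0, 0.0, 0.0], [0.0, 0.001, -1.0]]
ft_force: [0.4, -0.3, 0.8]
opening: 0.0242
grasp_force: 58.9
```

Emit:
servo_tool(increments=[{"x": 0, "y": 0, "z": -0.02, "ax": 0, "ay": 0, "az": 0}, {"x": 0, "y": 0, "z": -0.02, "ax": 0, "ay": 0, "az": 0}, {"x": 0, "y": 0, "z": -0.02, "ax": 0, "ay": 0, "az": 0}, {"x": 0.018, "y": 0, "z": 0, "ax": 0, "ay": 0, "az": 0}, {"x": 0.03, "y": 0, "z": 0, "ax": 0, "ay": 0, "az": 0}, {"x": 0.03, "y": -0.003, "z": 0, "ax": 0, "ay": 0, "az": 0}, {"x": 0.03, "y": 0, "z": 0, "ax": 0, "ay": 0, "az": 0}, {"x": 0.03, "y": 0, "z": 0, "ax": 0, "ay": 0, "az": 0}, {"x": 0.02, "y": 0, "z": 0, "ax": 0, "ay": 0, "az": 0}, {"x": 0.01, "y": 0, "z": 0, "ax": 0, "ay": 0, "az": 0}])

```text
time: 15.1
position: [0.5961, 0.3026, 0.0876]
tcp_rot: [[-0.002, 1.0, -0.002], [1.0, 0.002, -0.0], [-0.0, -0.002, -1.0]]
ft_force: [0.8, 0.5, -0.0]
opening: 0.0247
grasp_force: 59.0
```

Emit:
servo_tool(increments=[{"x": 0, "y": 0, "z": 0, "ax": 0, "ay": 0, "az": 0}, {"x": 0, "y": 0, "z": 0.015, "ax": 0, "ay": 0, "az": 0}, {"x": 0, "y": 0, "z": 0.015, "ax": 0, "ay": 0, "az": 0}, {"x": 0, "y": 0, "z": 0.01, "ax": 0, "ay": 0, "az": 0}, {"x": 0, "y": 0, "z": 0.006, "ax": 0, "ay": 0, "az": 0}, {"x": 0, "y": 0, "z": 0.004, "ax": 0, "ay": 0, "az": 0}, {"x": 0, "y": 0, "z": 0.002, "ax": 0, "ay": 0, "az": 0}, {"x": 0, "y": 0, "z": 0, "ax": 0, "ay": 0, "az": 0}, {"x": 0, "y": 0, "z": 0, "ax": 0, "ay": 0, "az": 0}, {"x": 0, "y": 0, "z": 0, "ax": 0, "ay": 0, "az": 0}])

```text
time: 16.1
position: [0.5979, 0.3006, 0.0377]
tcp_rot: [[-0.0, 1.0, 0.001], [1.0, 0.0, 0.0], [0.0, 0.001, -1.0]]
ft_force: [0.7, 0.5, -1.1]
opening: 0.0244
grasp_force: 59.0
```

Emit:
servo_tool(increments=[{"x": 0, "y": 0, "z": 0.001, "ax": 0, "ay": 0, "az": 0}, {"x": 0, "y": 0, "z": 0.0005, "ax": 0, "ay": 0, "az": 0}, {"x": 0, "y": 0, "z": 0.0005, "ax": 0, "ay": 0, "az": 0}, {"x": 0, "y": 0, "z": 0.0005, "ax": 0, "ay": 0, "az": 0}, {"x": 0, "y": 0, "z": 0, "ax": 0, "ay": 0, "az": 0}, {"x": 0, "y": 0, "z": 0, "ax": 0, "ay": 0, "az": 0}, {"x": 0, "y": 0, "z": 0, "ax": 0, "ay": 0, "az": 0}, {"x": 0, "y": 0, "z": 0, "ax": 0, "ay": 0, "az": 0}, {"x": 0, "y": 0, "z": 0, "ax": 0, "ay": 0, "az": 0}, {"x": 0, "y": 0, "z": 0, "ax": 0, "ay": 0, "az": 0}])

```text
time: 17.1
position: [0.5975, 0.3004, 0.0345]
tcp_rot: [[0.0, 1.0, 0.0], [1.0, -0.0, -0.0], [-0.0, 0.0, -1.0]]
ft_force: [-0.2, 0.3, -1.9]
opening: 0.0246
grasp_force: 59.0
```

Emit:
servo_tool(increments=[{"x": 0, "y": 0, "z": 0.0005, "ax": 0, "ay": 0, "az": 0}, {"x": 0, "y": 0, "z": 0.0005, "ax": 0, "ay": 0, "az": 0}, {"x": 0, "y": 0, "z": 0, "ax": 0, "ay": 0, "az": 0}, {"x": 0, "y": 0, "z": 0, "ax": 0, "ay": 0, "az": 0}, {"x": 0, "y": 0, "z": 0, "ax": 0, "ay": 0, "az": 0}, {"x": 0, "y": 0, "z": 0, "ax": 0, "ay": 0, "az": 0}, {"x": 0, "y": 0, "z": 0, "ax": 0, "ay": 0, "az": 0}, {"x": 0, "y": 0, "z": 0, "ax": 0, "ay": 0, "az": 0}, {"x": 0, "y": 0, "z": 0, "ax": 0, "ay": 0, "az": 0}, {"x": 0, "y": 0, "z": 0, "ax": 0, "ay": 0, "az": 0}])

```text
time: 18.1
position: [0.5976, 0.3004, 0.0342]
tcp_rot: [[-0.0, 1.0, 0.0], [1.0, 0.0, 0.0], [0.0, 0.0, -1.0]]
ft_force: [-3.3, -0.9, 5.3]
opening: 0.0244
grasp_force: 59.1
```

Emit:
servo_tool(hand=0.085, increments=[{"x": 0, "y": 0, "z": 0, "ax": 0, "ay": 0, "az": 0}, {"x": 0, "y": 0, "z": 0, "ax": 0, "ay": 0, "az": 0}, {"x": 0, "y": 0, "z": 0, "ax": 0, "ay": 0, "az": 0}, {"x": 0, "y": 0, "z": 0, "ax": 0, "ay": 0, "az": 0}, {"x": 0, "y": 0, "z": 0, "ax": 0, "ay": 0, "az": 0}, {"x": 0, "y": 0, "z": 0, "ax": 0, "ay": 0, "az": 0}, {"x": 0, "y": 0, "z": -0.03, "ax": 0, "ay": 0, "az": 0}, {"x": 0, "y": 0, "z": -0.045, "ax": 0, "ay": 0, "az": 0}, {"x": 0, "y": 0, "z": -0.045, "ax": 0, "ay": 0, "az": 0}, {"x": 0, "y": 0, "z": -0.03, "ax": 0, "ay": 0, "az": 0}])

```text
time: 19.1
position: [0.5989, 0.3009, 0.1877]
tcp_rot: [[0.0, 1.0, 0.005], [1.0, -0.0, 0.002], [0.002, 0.005, -1.0]]
ft_force: [0.4, -1.0, 0.6]
opening: 0.0853
grasp_force: 0.0
```

Emit:
servo_tool(increments=[{"x": -0.02, "y": -0.0037, "z": 0, "ax": 0, "ay": 0, "az": 0}, {"x": -0.045, "y": -0.0084, "z": 0, "ax": 0, "ay": 0, "az": 0}, {"x": -0.045, "y": -0.0084, "z": 0, "ax": 0, "ay": 0, "az": 0}, {"x": -0.045, "y": -0.0084, "z": 0, "ax": 0, "ay": 0, "az": 0}, {"x": -0.045, "y": -0.0084, "z": 0, "ax": 0, "ay": 0, "az": 0}, {"x": -0.045, "y": -0.0084, "z": 0, "ax": 0, "ay": 0, "az": 0}, {"x": -0.045, "y": -0.0084, "z": 0, "ax": 0, "ay": 0, "az": 0}, {"x": -0.045, "y": -0.0084, "z": 0, "ax": 0, "ay": 0, "az": 0}, {"x": -0.045, "y": -0.0084, "z": 0, "ax": 0, "ay": 0, "az": 0}, {"x": -0.045, "y": -0.0084, "z": 0, "ax": 0, "ay": 0, "az": 0}])

```text
time: 20.1
position: [0.5176, -0.1263, 0.1838]
tcp_rot: [[-0.0, 1.0, 0.001], [1.0, 0.0, -0.0], [-0.0, 0.001, -1.0]]
ft_force: [1.2, -0.0, -0.1]
opening: 0.0848
grasp_force: 0.0
```

Emit:
servo_tool(increments=[{"x": -0.045, "y": -0.0084, "z": 0, "ax": 0, "ay": 0, "az": 0}, {"x": -0.045, "y": -0.0084, "z": 0, "ax": 0, "ay": 0, "az": 0}, {"x": -0.045, "y": -0.0084, "z": 0, "ax": 0, "ay": 0, "az": 0}, {"x": -0.045, "y": -0.0084, "z": 0, "ax": 0, "ay": 0, "az": 0}, {"x": -0.0357, "y": -0.0065, "z": 0, "ax": 0, "ay": 0, "az": 0}, {"x": 0, "y": 0, "z": 0, "ax": 0, "ay": 0, "az": 8.1}, {"x": 0, "y": 0, "z": 0, "ax": 0, "ay": 0, "az": 8.1}, {"x": 0, "y": 0, "z": 0, "ax": 0, "ay": 0, "az": 8.1}, {"x": 0, "y": 0, "z": 0, "ax": 0, "ay": 0, "az": 8.1}, {"x": 0, "y": 0, "z": 0, "ax": 0, "ay": 0, "az": 8.1}])

```text
time: 21.1
position: [0.4779, -0.3404, 0.1835]
tcp_rot: [[0.654, 0.756, 0.0], [0.756, -0.654, -0.0], [-0.0, 0.0, -1.0]]
ft_force: [0.7, -0.3, -0.1]
opening: 0.0852
grasp_force: 0.0
```

Emit:
servo_tool(increments=[{"x": 0, "y": 0, "z": 0, "ax": 0, "ay": 0, "az": 8.1}, {"x": 0, "y": 0, "z": 0, "ax": 0, "ay": 0, "az": 8.1}, {"x": 0, "y": 0, "z": 0, "ax": 0, "ay": 0, "az": 8.1}, {"x": 0, "y": 0, "z": 0, "ax": 0, "ay": 0, "az": 8.1}, {"x": 0, "y": 0, "z": 0, "ax": 0, "ay": 0, "az": 8.1}, {"x": 0, "y": 0, "z": 0, "ax": 0, "ay": 0, "az": 4.5}, {"x": 0, "y": 0, "z": 0, "ax": 0, "ay": 0, "az": 0}, {"x": 0, "y": 0, "z": 0, "ax": 0, "ay": 0, "az": 0}, {"x": 0, "y": 0, "z": 0, "ax": 0, "ay": 0, "az": 0}, {"x": 0, "y": 0, "z": 0, "ax": 0, "ay": 0, "az": 0}])

```text
time: 22.1
position: [0.478, -0.3403, 0.1835]
tcp_rot: [[0.997, 0.079, 0.0], [0.079, -0.997, -0.0], [0.0, 0.0, -1.0]]
ft_force: [0.4, 0.1, -0.3]
opening: 0.0851
grasp_force: 0.0
```

```bash
python3 - <<'E'
from h import *
from workcell import sense,camera
s=sense(); print(s["joint_positions"].round(1),s["position"])
w=camera("wrist"); T=np.eye(4); T[:3,:3]=s["tcp_rot"]; T[:3,3]=s["position"]
w["world_from_camera"]=T@w["mount"]; P=cloud(w); np.savez("w1.npz",**w)
cam=camera("top"); np.savez("top2.npz",**cam); Q=cloud(cam)
for n,P in (("wrist",P),("top",Q)):
    ok=(P[...,0]>.38)&(P[...,0]<.67)&(P[...,1]<-.29)&(P[...,1]>-.4)&(P[...,2]>.016)&(P[...,2]<.06)
    q=P[ok]; r=q[(q[:,0]>.46)&(q[:,0]<.62)&(q[:,2]>.022)]
    if len(r)<20: print(n,"few",len(r)); continue
    k,b=np.polyfit(r[:,0],r[:,1],1); e=q[(q[:,0]<.45)&(q[:,2]>.03)]
    print(n,"yaw %.2f y(.478)=%.4f"%(np.degrees(np.arctan(k)),k*.478+b),len(e),cv2.minEnclosingCircle(e[:,:2].astype(np.float32)) if len(e)>5 else "","z",np.median(r[:,2]))
for nm,x,y in (("long",.451,.3),("short",.5975,.3)):
    m=(abs(Q[...,0]-x)<.04)&(abs(Q[...,1]-y)<.04)&(Q[...,2]>.03); print(nm,Q[m].mean(0).round(4),Q[m][:,2].max())
a=cam["img"][170:270,170:320]
cv2.imwrite("pics/c2.png",np.vstack([cv2.resize(a,(600,400),interpolation=cv2.INTER_CUBIC)]))
cv2.imwrite("pics/w1.png",w["img"])
E
```

```text
[-43.9  16.7  90.5  -0.   72.8  41.6] [ 0.4780218  -0.34031219  0.18349992]
wrist yaw 4.75 y(.478)=-0.3418 1741 ((0.4210021197795868, -0.3463960289955139), 0.028115060180425644) z 0.027605385240106334
top yaw 3.65 y(.478)=-0.3386 0  z 0.02834008868092386
long [0.4517 0.2984 0.0647] 0.07483082968781707
short [0.5977 0.2994 0.044 ] 0.050613733101794844
```

View pics/c2.png

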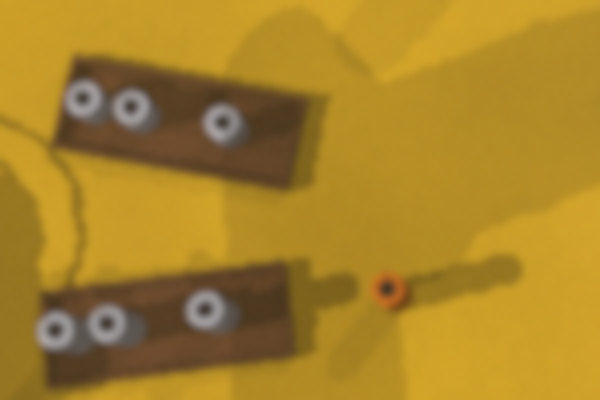

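View pics/w1.png

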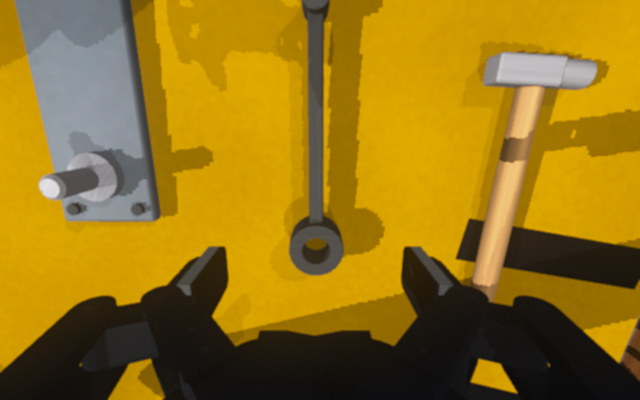

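Crop: both bushes stand upright in the free halves, short at (222,123) in the short row and long at (205,310) in the long row. Wrist picture: the swing arm's eye is at (316,245) and the bar runs straight up between the open fingers. The stand's column top is at (52,187). The arm pose agrees within 1–2 mm between cameras.

Now I go down to the balance point.

Emit:
servo_tool(increments=[{"x": 0, "y": 0.0005, "z": 0.022, "ax": 0, "ay": 0, "az": 0}, {"x": 0, "y": 0, "z": 0.022, "ax": 0, "ay": 0, "az": 0}, {"x": 0, "y": 0, "z": 0.022, "ax": 0, "ay": 0, "az": 0}, {"x": 0, "y": 0, "z": 0.022, "ax": 0, "ay": 0, "az": 0}, {"x": 0, "y": 0, "z": 0.022, "ax": 0, "ay": 0, "az": 0}, {"x": 0, "y": 0, "z": 0.022, "ax": 0, "ay": 0, "az": 0}, {"x": 0, "y": 0, "z": 0.012, "ax": 0, "ay": 0, "az": 0}, {"x": 0, "y": 0, "z": 0.008, "ax": 0, "ay": 0, "az": 0}, {"x": 0, "y": 0, "z": 0.004, "ax": 0, "ay": 0, "az": 0}, {"x": 0, "y": 0, "z": 0.003, "ax": 0, "ay": 0, "az": 0}])

```text
time: 23.2
position: [0.4786, -0.3413, 0.025]
tcp_rot: [[0.997, 0.078, 0.001], [0.078, -0.997, -0.001], [0.001, 0.001, -1.0]]
ft_force: [-0.4, 0.7, 0.6]
opening: 0.0851
grasp_force: 0.0
```

Emit:
servo_tool(hand=0.0, increments=[{"x": 0, "y": 0, "z": 0, "ax": 0, "ay": 0, "az": 0}, {"x": 0, "y": 0, "z": 0, "ax": 0, "ay": 0, "az": 0}, {"x": 0, "y": 0, "z": 0, "ax": 0, "ay": 0, "az": 0}, {"x": 0, "y": 0, "z": 0, "ax": 0, "ay": 0, "az": 0}, {"x": 0, "y": 0, "z": 0, "ax": 0, "ay": 0, "az": 0}, {"x": 0, "y": 0, "z": 0, "ax": 0, "ay": 0, "az": 0}, {"x": 0, "y": 0, "z": 0, "ax": 0, "ay": 0, "az": 0}, {"x": 0, "y": 0, "z": 0, "ax": 0, "ay": 0, "az": 0}, {"x": 0, "y": 0, "z": 0, "ax": 0, "ay": 0, "az": 0}, {"x": 0, "y": 0, "z": 0, "ax": 0, "ay": 0, "az": 0}])

```text
time: 24.2
position: [0.4784, -0.3413, 0.0251]
tcp_rot: [[0.997, 0.079, 0.001], [0.079, -0.997, -0.001], [0.001, 0.001, -1.0]]
ft_force: [-0.1, -1.3, 4.7]
opening: 0.0128
grasp_force: 60.0
```

Emit:
servo_tool(increments=[{"x": 0, "y": 0, "z": 0, "ax": 0, "ay": 0, "az": 0}, {"x": 0, "y": 0, "z": -0.004, "ax": 0, "ay": 0, "az": 0}, {"x": 0, "y": 0, "z": -0.006, "ax": 0, "ay": 0, "az": 0}, {"x": 0, "y": 0, "z": -0.01, "ax": 0, "ay": 0, "az": 0}, {"x": 0, "y": 0, "z": -0.01, "ax": 0, "ay": 0, "az": 0}, {"x": 0, "y": 0, "z": -0.01, "ax": 0, "ay": 0, "az": 0}, {"x": 0, "y": 0, "z": -0.006, "ax": 0, "ay": 0, "az": 0}, {"x": 0, "y": 0, "z": -0.004, "ax": 0, "ay": 0, "az": 0}, {"x": 0, "y": 0, "z": 0, "ax": 0, "ay": 0, "az": 0}, {"x": 0, "y": 0, "z": 0, "ax": 0, "ay": 0, "az": 0}])

```text
time: 25.2
position: [0.4779, -0.3406, 0.0743]
tcp_rot: [[0.997, 0.078, -0.0], [0.078, -0.997, 0.0], [-0.0, -0.0, -1.0]]
ft_force: [-0.2, 0.0, -6.6]
opening: 0.0128
grasp_force: 58.8
```

```bash
cat > m.py <<'E'
from h import *
from workcell import sense,camera
s=sense(); print(s["position"].round(4),s["wrist_torque"].round(3),s["ft_force"].round(1))
w=camera("wrist"); T=np.eye(4); T[:3,:3]=s["tcp_rot"]; T[:3,3]=s["position"]
w["world_from_camera"]=w["mount"]; P=cloud(w)   # tool coords (tool z down)
np.savez("w2.npz",**w)
ok=(P[...,0]>.0)&(P[...,0]<.19)&(abs(P[...,1])<.016)&(abs(P[...,2])<.03)
q=P[ok]; r=q[(q[:,0]>.03)&(q[:,0]<.145)&(q[:,2]<np.median(q[:,2])+.006)]
print("bar: z slope deg",np.degrees(np.polyfit(r[:,0],r[:,2],1)[0]),"y slope deg",np.degrees(np.polyfit(r[:,0],r[:,1],1)[0]),"y0",np.polyfit(r[:,0],r[:,1],1)[1],"z0",np.polyfit(r[:,0],r[:,2],1)[1],len(r))
e=P[(P[...,0]<-.02)&(P[...,0]>-.1)&(abs(P[...,1])<.04)&(abs(P[...,2])<.025)]
print("eye",len(e), (cv2.minEnclosingCircle(e[:,:2].astype(np.float32)),e.mean(0)) if len(e)>5 else "")
n=P[(P[...,0]>.15)&(P[...,0]<.19)&(abs(P[...,1])<.03)&(abs(P[...,2])<.03)]
print("nose",len(n),n.mean(0),n.max(0),n[:,2].min())
C=camera("scene"); D=camera("top")
for nm,c in (("scene",C),("top",D)):
    R=(cloud(c)-s["position"])@s["tcp_rot"]
    for a,(x0,x1) in dict(eye=(-.1,-.028),bar=(.03,.145),nose=(.15,.19)).items():
        m=(R[...,0]>x0)&(R[...,0]<x1)&(abs(R[...,1])<.035)&(R[...,2]<.03)&(R[...,2]>-.03); t=R[m]
        if len(t)>4: print(nm,a,len(t),t.mean(0).round(4),"min",t.min(0).round(4),"max",t.max(0).round(4), "zslope %.2f"%np.degrees(np.polyfit(t[:,0],t[:,2],1)[0]))
cv2.imwrite("pics/w2.png",w["img"])
E
python3 m.py
```

```text
[ 0.4779 -0.3406  0.0743] [-0.007  0.032 -0.019] [-0.2  0.  -6.6]
bar: z slope deg 0.00597291829518758 y slope deg -0.11494745155607346 y0 -9.37433224882327e-05 z0 -0.0025057681924512995 7383
eye 856 (((-0.029862159863114357, -0.00014137844846118242), 0.011349845677614212), array([-0.02768592, -0.00011934, -0.00051718]))m.py:13: RuntimeWarning: Mean of empty slice.
  print("nose",len(n),n.mean(0),n.max(0),n[:,2].min())
  ret = um.true_divide(
Traceback (most recent call last):
  File "m.py", line 13, in <module>
    print("nose",len(n),n.mean(0),n.max(0),n[:,2].min())
                                  ~~~~~^^^
ValueError: zero-size array to reduction operation maximum which has no identity
```

Emit:
servo_tool(increments=[{"x": 0, "y": 0, "z": -0.003, "ax": 0, "ay": 0, "az": 0.3}, {"x": 0, "y": 0, "z": -0.007, "ax": 0, "ay": 0, "az": 0}, {"x": 0, "y": 0, "z": -0.01, "ax": 0, "ay": 0, "az": 0}, {"x": 0, "y": 0, "z": -0.012, "ax": 0, "ay": 0, "az": 0}, {"x": 0, "y": 0, "z": -0.012, "ax": 0, "ay": 0, "az": 0}, {"x": 0, "y": 0, "z": -0.011, "ax": 0, "ay": 0, "az": 0}, {"x": 0, "y": 0, "z": -0.01, "ax": 0, "ay": 0, "az": 0}, {"x": 0, "y": 0, "z": -0.007, "ax": 0, "ay": 0, "az": 0}, {"x": 0, "y": 0, "z": -0.003, "ax": 0, "ay": 0, "az": 0}, {"x": 0, "y": 0, "z": 0, "ax": 0, "ay": 0, "az": 0}])

```text
time: 26.25
position: [0.4782, -0.341, 0.15]
tcp_rot: [[0.997, 0.073, 0.001], [0.073, -0.997, -0.001], [0.001, 0.001, -1.0]]
ft_force: [0.7, -0.2, -6.1]
opening: 0.0127
grasp_force: 58.8
```

Emit:
servo_tool(increments=[{"x": 0.0022, "y": -0.0065, "z": 0, "ax": 0, "ay": 0, "az": 0}, {"x": 0.0052, "y": -0.0151, "z": 0, "ax": 0, "ay": 0, "az": 0}, {"x": 0.0089, "y": -0.0259, "z": 0, "ax": 0, "ay": 0, "az": 0}, {"x": 0.0104, "y": -0.0302, "z": 0, "ax": 0, "ay": 0, "az": 0}, {"x": 0.0104, "y": -0.0302, "z": 0, "ax": 0, "ay": 0, "az": 0}, {"x": 0.0104, "y": -0.0302, "z": 0, "ax": 0, "ay": 0, "az": 0}, {"x": 0.0104, "y": -0.0302, "z": 0, "ax": 0, "ay": 0, "az": 0}, {"x": 0.0089, "y": -0.0259, "z": 0, "ax": 0, "ay": 0, "az": 0}, {"x": 0.0052, "y": -0.0151, "z": 0, "ax": 0, "ay": 0, "az": 0}, {"x": 0.0022, "y": -0.0065, "z": 0, "ax": 0, "ay": 0, "az": 0}])

```text
time: 27.25
position: [0.5361, -0.1178, 0.149]
tcp_rot: [[0.997, 0.076, -0.001], [0.076, -0.997, 0.001], [-0.001, -0.001, -1.0]]
ft_force: [0.3, -0.9, -6.5]
opening: 0.0128
grasp_force: 59.0
```

Emit:
servo_tool(increments=[{"x": 0, "y": 0, "z": 0.001, "ax": 0, "ay": 0, "az": 0}, {"x": 0, "y": 0, "z": 0.003, "ax": 0, "ay": 0, "az": 0}, {"x": 0, "y": 0, "z": 0.004, "ax": 0, "ay": 0, "az": 0}, {"x": 0, "y": 0, "z": 0.003, "ax": 0, "ay": 0, "az": 0}, {"x": 0, "y": 0, "z": 0.002, "ax": 0, "ay": 0, "az": 0}, {"x": 0, "y": 0, "z": 0.001, "ax": 0, "ay": 0, "az": 0}, {"x": 0, "y": 0, "z": 0, "ax": 0, "ay": 0, "az": 0}, {"x": 0, "y": 0, "z": 0, "ax": 0, "ay": 0, "az": 0}, {"x": 0, "y": 0, "z": 0, "ax": 0, "ay": 0, "az": 0}, {"x": 0, "y": 0, "z": 0, "ax": 0, "ay": 0, "az": 0}])

```text
time: 28.25
position: [0.5364, -0.1201, 0.1357]
tcp_rot: [[0.997, 0.073, 0.0], [0.073, -0.997, -0.0], [0.0, 0.0, -1.0]]
ft_force: [-0.3, -0.6, -6.8]
opening: 0.0126
grasp_force: 59.0
```

```bash
sed -i '/^n=P/d;/^print("nose"/d' m.py; cat >> m.py <<'E'
print(s["tcp_rot"].round(4).tolist(),abs(s["joint_vel"]).max())
for nm,c in (("scene",C),("top",D)):
    W=cloud(c); m=(W[...,2]>.09)&(W[...,0]>.64)&(W[...,0]<.76)&(abs(W[...,1]+.11)<.03)&(W[...,2]<.165); t=W[m]
    print(nm,"nose world",len(t),t.mean(0).round(4) if len(t) else "",t.min(0) if len(t) else "",t.max(0) if len(t) else "")
cv2.imwrite("pics/s2.png",np.hstack([cv2.resize(C["img"][120:280,240:400],(400,400),interpolation=2),cv2.resize(D["img"][130:290,290:450],(400,400),interpolation=2)]))
E
python3 m.py
```

```text
[ 0.5364 -0.1201  0.1357] [ 0.039 -0.031 -0.021] [-0.3 -0.6 -6.8]
bar: z slope deg -0.007850877546617483 y slope deg -0.11067096441998563 y0 -8.758458067406712e-05 z0 -0.0025294643631329885 7387
eye 860 (((-0.029463952407240868, 0.00017953990027308464), 0.011551270261406898), array([-0.02762777, -0.00016194, -0.00053154]))
scene eye 13 [-0.0382 -0.0074  0.0015] min [-0.0504 -0.026  -0.005 ] max [-0.0305  0.0099  0.0101] zslope -16.18
scene bar 159 [ 0.0882 -0.0006 -0.0022] min [ 0.0302 -0.0075 -0.0078] max [0.1442 0.0068 0.0079] zslope -0.23
scene nose 98 [ 0.1701 -0.0011 -0.0032] min [ 0.1553 -0.0121 -0.018 ] max [0.178  0.0102 0.0267] zslope 56.31
top eye 157 [-0.0475  0.0041 -0.0084] min [-0.0743 -0.0268 -0.0177] max [-0.0292  0.0271  0.0211] zslope -0.31
top bar 22 [ 0.1367 -0.0029 -0.0016] min [ 0.1237 -0.0077 -0.0056] max [0.1442 0.0043 0.0112] zslope 16.42
top nose 74 [ 0.1634 -0.0023 -0.008 ] min [ 0.15   -0.0124 -0.0176] max [0.1791 0.011  0.0229] zslope -25.60
[[0.9973, 0.0733, 0.0004], [0.0733, -0.9973, -0.0001], [0.0004, 0.0002, -1.0]] 0.11645330255159383
scene nose world 162 [ 0.6887 -0.1077  0.1386] [ 0.64030233 -0.11789042  0.10909696] [ 0.71386894 -0.09585067  0.15374738]
top nose world 105 [ 0.6922 -0.1062  0.1418] [ 0.65924268 -0.11888516  0.11280757] [ 0.71505969 -0.09545841  0.15334345]
```

View pics/s2.png

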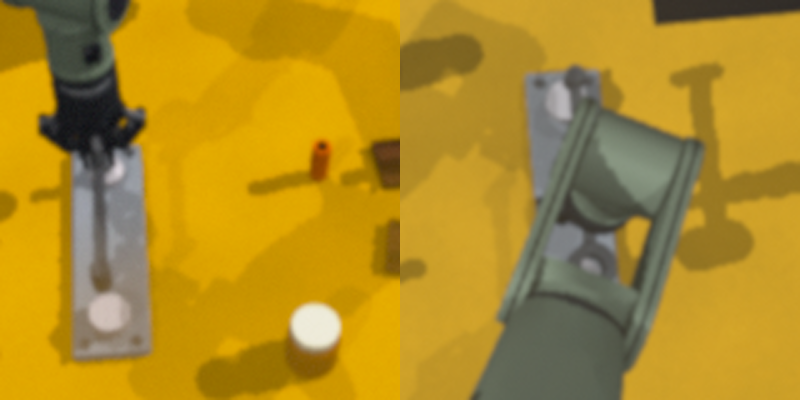

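View pics/w2.png

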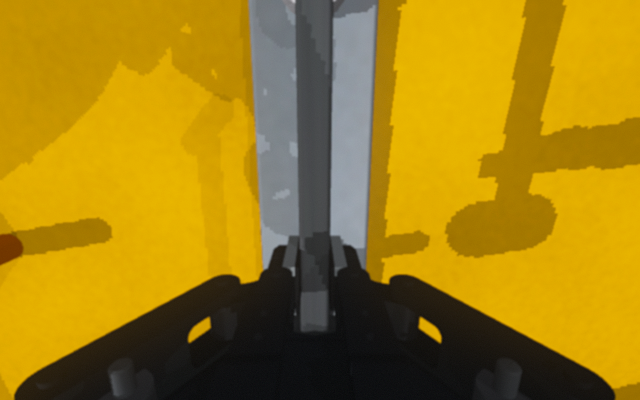

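Scene view: the bar lies over the stand with the nose just above the anvil at (107,312). Wrist view: the bar runs along the plate's middle at (315,150). It is level within 0.1° and the underside is near 0.111 m. The measured position is 1.6 mm too far forward, so I trim that.

Emit:
servo_tool(increments=[{"x": -0.0008, "y": -0.0003, "z": 0, "ax": 0, "ay": 0, "az": 0}, {"x": -0.0008, "y": -0.0002, "z": 0, "ax": 0, "ay": 0, "az": 0}, {"x": 0, "y": 0, "z": 0, "ax": 0, "ay": 0, "az": 0}, {"x": 0, "y": 0, "z": 0, "ax": 0, "ay": 0, "az": 0}, {"x": 0, "y": 0, "z": 0, "ax": 0, "ay": 0, "az": 0}, {"x": 0, "y": 0, "z": 0, "ax": 0, "ay": 0, "az": 0}, {"x": 0, "y": 0, "z": 0, "ax": 0, "ay": 0, "az": 0}, {"x": 0, "y": 0, "z": 0, "ax": 0, "ay": 0, "az": 0}, {"x": 0, "y": 0, "z": 0, "ax": 0, "ay": 0, "az": 0}, {"x": 0, "y": 0, "z": 0, "ax": 0, "ay": 0, "az": 0}])

```text
time: 29.4
position: [0.5346, -0.1198, 0.1355]
tcp_rot: [[0.997, 0.073, -0.0], [0.073, -0.997, 0.0], [-0.0, -0.0, -1.0]]
ft_force: [0.1, 0.6, -6.3]
opening: 0.0126
grasp_force: 59.0
```

```bash
python3 -c "
from workcell import close_job; print(close_job())"
```

```text
the job is handed in; nothing more can be done
None
```

I handed the job in at 29.4 s. Both bushes stand in their matching rows, and the swing arm is held level with its eye over the column and nose over the anvil, about 3.5 cm above the column; the jar, last and hammer were left alone.

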